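# Refit the slotted screen on the crumb sifter

## Robot

A 6-joint arm with a two-finger parallel gripper is mounted at the origin on the work surface. World frame = base frame: x ahead of the robot, y to its left, z up, the work surface at z = 0. Lengths are in m, angles in degrees, forces in N, time in s.
With the tool pointing down it reaches from about 0.275 to 0.75 m from the base axis. Payload 10.2 kg.
Tool frame: the origin (TCP) lies midway between the tips of the shut fingers; the grasp point (between the pads) lies 19 mm behind it (ctrl.tcp_to_grasp is the distance from the TCP to the grasp point, in m); x points along the fingers, y is the direction in which the jaws open and shut, and the axes are right-handed (so a half turn about x gives the same grasp; the last joint's range is limited). The gripper opens to 85 mm and grips with 20 to 120 N. Pads are 22 mm wide; open, the fingers measure 114 mm over their backs; the gripper's body (76 mm by 85 mm) begins 54 mm behind the grasp point. The pads swing forward as they close: fully open they stand 13 mm farther back than shut.
Start: joints at [63.404, 17.928, 85.812, -0, 76.261, -12.8], TCP at [0.125, 0.51, 0.231] pointing down, gripper open.
Joint ranges: [-168.41, 168.41], [-55.51, 124.54], [10.69, 146.95], [-70.63, 250.63], [1, 178], [-165.06, 165.06]. Speed limits (degrees/s): [136.94, 136.94, 172.46, 180, 180, 180].

## Interface

Orientations are given as a 3x3 rotation matrix whose columns are the frame's x, y, z axes.
In Python, from bench import telemetry, viewer, workorder, finder, ctrl gives the robot as it stands.
- The arm moves only by the tool apply_moves, never from a script. Its argument "series" is one flat list of numbers, 7 for each row, row after row: the shift along the world's x, y, z in cm, then the turn, a rotation vector about the world's x, y, z in degrees, then the opening, from 0 (shut) to 1 (fully open). A call has exactly 5 rows; each row is the pose to reach, as a shift and turn from the pose commanded when the call began; what a row does not reach only later rows make up. A row lasts 1/10 s, in which the tool goes at most 50 mm and 8.59 degrees, less where a joint would pass 70% of its speed; a pose out of reach is approached as far as the arm can. A call with a gripper value outside its range is refused whole. The fingers move at their own pace and stop on an object; the grip force is fixed at half the most. Time passes only in rows, so rows that repeat a pose let the fingers close, or fill a call up. It gives the time, the measured TCP pose, the force and the opening at its end, in the units of the state.
- telemetry.get_state(): the state, without advancing time (a new reading comes with each control period).
- viewer.grab_frame(name): name is "side" or "top"; returns a dict with "image" (420x560x3 uint8, red, green, blue), "intrinsics" (3x3 intrinsics, pixels), "cam_to_world" (4x4, takes a point from camera to world coordinates). Camera axes: x right, y down, z forward; pixel columns grow to the right and rows downward; lengths in m; the calibration is good to about 2 mm. A picture is of the moment at which its call begins. There is no depth.
- workorder.finish_job(): hands the job in, once; it reports no verdict.
Trained networks look in a picture, given as the dict that the camera call returned (one of the last four; its "shot" number tells which), for a name from the list of things; names that differ only in an ending like _2 or _b are one class to them, and where a whole thing is asked for, a point or a joint stands for the part that bears it (a point fixed in the world has none). Each returns a list of dicts, best first, with "confidence" (0 to 1); they miss things now and then, are a little off and sometimes report something else, mostly with a low value. They report only what shows in the picture. A call takes as long as a camera call.
- finder.outline_of(label, picture): "region" (420x560 bool, what is visible of it) and "position" ([column, row] in pixels, amid what is visible of it).
- finder.landmark_of(label, picture): "position" ([column, row] in pixels: a listed point, or the origin of a listed thing).
The state is a dict: "t": time; "qpos": joint angles; "joint_velocities": joint speeds; "tau": joint torques, N m; "tool_pos": TCP position; "tcp_rot": TCP orientation; "wrist_force": force on the tool from outside, world axes, zero at the start; "ft_torque": the same for the moment, N m; "finger_gap": finger opening in m.
Only numpy, scipy, OpenCV 4.12 (cv2) and the standard library are available. Lean on these libraries where they do the work, as an engineer would, in place of code of your own. Each camera call takes 0.05 s, during which the arm holds its last target. There are 200 camera calls.

## Task

Refit the slotted screen to the crumb sifter: pick it up by its handle, bring it to the slope of the sifter's deck, and lower it gently over the two locating pins, feeling for them rather than forcing it and keeping hold of it all the way down, until it lies flush on the deck all round. Then let go and leave it there. Leave the round-hole screen and everything else on the bench where they are.

Things in the scene. Friction and masses are not known exactly. Their poses are not given: they have to be found in the camera images.
- slot_screen: The screen to fit: stainless plate 130 (x) x 150 (y) x 5 mm, about 0.5 kg, with four long slots (9 x 89 mm, along y) and two pin holes. Origin: centre of its underside; z is its upward normal. It lies flat on the bench, left or right of the sifter, handle up, turned up to 30 degrees; its x points away from the robot, more or less.
- screen_grip (a point): Middle of the slotted screen's pull handle, 40 mm above the underside, at x = -45 mm, y = 0 of the screen, so the screen is nose-heavy in the hand. Flat-bar bow: the bar is 12 mm thick (screen x), 70 mm long (screen y), 12 mm high, open below between 5 mm thick legs at its ends. Axes as the screen's.
- screen_hole_left (a point): Centre, at the underside, of the screen's left pin hole: round, 9 mm wide, 1 mm chamfer, right through the plate, at x = +35, y = +58 mm of the screen.
- screen_hole_right (a point): Centre, at the underside, of the screen's right pin hole: round, 9 mm wide, 1 mm chamfer, right through the plate, at x = +35, y = -58 mm of the screen.
- deck_mount: Mount of the crumb sifter's deck: brackets on the grey base, sloping 30 degrees, low open end towards the robot. Its frame marks the deck's nominal seat: origin in the seat plane, 138 mm above the bench; x up the slope, y across, z normal to the seat. The deck itself rides on soft rubber buffers and stands up to 6 mm off this place in x and in y (not in height or angle), differently each time.
- sifter: Crumb sifter, grey base 220 x 170 mm; origin on the bench below the mount's. Its deck is a stainless tray, rigid to the touch. Seen from the deck's own true middle: two pins along the normal, 8 mm thick, 17 mm tall, ends rounded 1 mm, at x = +35, y = +-58 mm; inner wall faces at y = +-86 and x = +79 mm, 30 mm high, that the screen's edges can feel. The fitted screen lies in that middle, same axes.
- round_screen: The other screen, to be left alone: same outline and handle as the slotted screen, but with many small 5 mm round perforations instead of long slots. Same frame. It lies flat on the other side of the sifter.
- seed_jar: Amber glass jar with a steel cap, 72 mm wide, 110 mm tall, standing at the back left; origin at the centre of its foot. Leave alone.
- steel_bowl: Steel bowl, 120 mm wide, 50 mm tall, at the back right; origin under its foot. Leave alone.
- scraper: Bench scraper lying near the robot on the left, steel blade 85 x 130 mm with a round wooden grip, 22 mm high; origin under its middle. Leave alone.
- flour_brush: Wooden flour brush lying near the robot on the right; origin under it. Leave alone.
- catch_pan: Small open steel pan 100 x 160 x 30 mm, standing on the bench under the sifter's discharge lip; origin under its middle. Leave alone.
- oil_bottle: Green glass oil bottle 60 mm wide, 200 mm tall, far right; origin under its foot. Leave alone.
- scoop: Aluminium flour scoop lying on the right, about 180 mm long, 68 mm wide; origin under the rear of its cup. Leave alone.

How it is judged:
By the outcome, as a careful person would: the job done as asked, in the order asked, and still so for the second after the job is handed in, with the robot touching nothing.
It also fails if it takes over 48 s, if anything falls off the work surface, if the arm or the gripper's body presses on something with over 40 N, if the wrist force passes 120 N, or if a joint passes its speed limit or range.

## Working session

There is one attempt and no reset: what is moved stays moved. The work goes in short steps, Python scripts to look and compute and a tool call to move; the robot and the scene stay as the last step left them, time stands still between calls to the robot, and variables do not carry over. Pictures are saved under pics/ and viewed, about 8 in all and at most 12, crops included, and the job is handed in when it is done.

Besides the shell and the picture viewer there is one more tool, called after "Emit:" in YAML: its name, and indented under it one key for each argument. apply_moves: Moves the arm, as the interface text tells. Its arguments: {"type":"object","properties":{"series":{"type":"array","items":{"type":"number"}}},"required":["series"]}

```bash
mkdir -p pics; ls
cat > h.py <<'E'
import numpy as np, cv2
from bench import telemetry, viewer, workorder, finder, ctrl
def ray(p,f):
    K=f["intrinsics"];T=np.array(f["cam_to_world"])
    d=T[:3,:3]@np.linalg.solve(np.array(K),[p[0],p[1],1.]);return T[:3,3],d/np.linalg.norm(d)
def onz(p,f,z):
    o,d=ray(p,f);return o+d*(z-o[2])/d[2]
def tri(ps,fs):
    A=np.zeros((3,3));b=np.zeros(3);R=[ray(p,f) for p,f in zip(ps,fs)]
    for o,d in R:
        P=np.eye(3)-np.outer(d,d);A+=P;b+=P@o
    x=np.linalg.solve(A,b)
    return x,[1e3*np.linalg.norm((np.eye(3)-np.outer(d,d))@(x-o)) for o,d in R]
def proj(X,f):
    T=np.linalg.inv(np.array(f["cam_to_world"]));c=T[:3,:3]@X+T[:3,3];u=np.array(f["intrinsics"])@c;return u[:2]/u[2]
def save(n,img): cv2.imwrite("pics/"+n,img[:,:,::-1])
E
cat > a.py <<'E'
from h import *
np.set_printoptions(precision=4,suppress=True)
fs={n:viewer.grab_frame(n) for n in("side","top")}
for n,f in fs.items(): save(n+"1.png",f["image"])
for l in "slot_screen screen_grip screen_hole_left screen_hole_right deck_mount sifter round_screen".split():
    ps=[]
    for n,f in fs.items():
        r=finder.landmark_of(l,f); print(l,n,[(np.round(a["position"],1),round(a["confidence"],2)) for a in r[:3]])
        if r: ps.append((r[0]["position"],f))
    if len(ps)==2: print("   tri",tri(*zip(*ps)))
    print([np.round(onz(p,f,{'screen_grip':.04,'deck_mount':.138}.get(l,0)),4) for p,f in ps])
for n,f in fs.items(): print(n,np.array(f["cam_to_world"]),f["intrinsics"])
s=telemetry.get_state();print(s)
E
python3 a.py
```

```text
pics
slot_screen side [(array([234.2, 185.8]), 0.71), (array([233.3, 178. ]), 0.22)]
slot_screen top [(array([142.3, 210.4]), 0.81)]
   tri (array([ 0.4876,  0.378 , -0.0166]), [np.float64(1.8874538432816772), np.float64(1.8874538432817423)])
[array([0.477 , 0.3464, 0.    ]), array([ 0.4876,  0.3715, -0.    ])]
screen_grip side [(array([224.8, 180.6]), 0.96)]
screen_grip top [(array([145. , 226.7]), 0.93), (array([122. , 207.5]), 0.21)]
   tri (array([0.4383, 0.3515, 0.0293]), [np.float64(0.6501579256766014), np.float64(0.6501579256767253)])
[array([0.4336, 0.3298, 0.04  ]), array([0.4369, 0.3479, 0.04  ])]
screen_hole_left side [(array([235.5, 179.9]), 0.9)]
screen_hole_left top [(array([123.7, 207.3]), 0.69)]
   tri (array([ 0.5032,  0.4308, -0.0151]), [np.float64(4.386918066279071), np.float64(4.386918066279075)])
[array([0.499 , 0.3996, 0.    ]), array([0.4971, 0.4258, 0.    ])]
screen_hole_right side [(array([250. , 188.5]), 0.56)]
screen_hole_right top [(array([163.8, 196.3]), 0.92)]
   tri (array([ 0.5328,  0.312 , -0.0076]), [np.float64(3.0935759760485544), np.float64(3.09357
[... 987 characters left out ...]
 -0.1244 -0.992   1.1559]
 [ 0.      0.      0.      1.    ]] [[395.5254   0.     293.2624]
 [  0.     395.5254 204.8097]
 [  0.       0.       1.    ]]
{'t': 0.8, 'qpos': array([ 63.4025,  17.9265,  85.8118,  -0.0012,  76.2614, -12.801 ]), 'joint_velocities': array([-0.0021,  0.0398, -0.092 , -0.0148,  0.028 ,  0.0032]), 'tau': array([ -0.0014, -41.2138, -25.9886,  -0.0003,   0.0006,   0.    ]), 'tool_pos': array([0.1252, 0.5098, 0.2313]), 'tcp_rot': array([[ 0.    ,  0.2385,  0.9712],
       [-0.    ,  0.9712, -0.2385],
       [-1.    ,  0.    ,  0.    ]]), 'wrist_force': array([ 0.3139, -0.3822,  0.1796]), 'ft_torque': array([-0.0093,  0.0258,  0.015 ]), 'finger_gap': 0.08526333703984595}
```

View pictures.

View pics/top1.png

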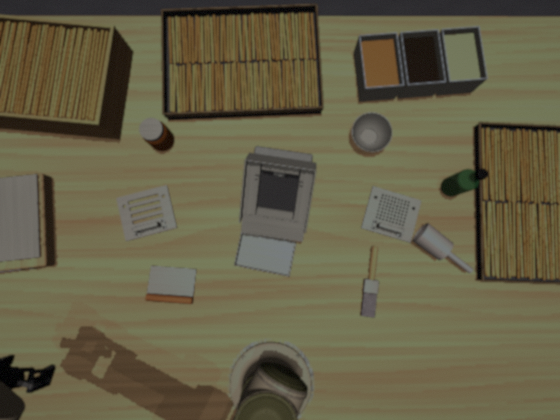

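View pics/side1.png

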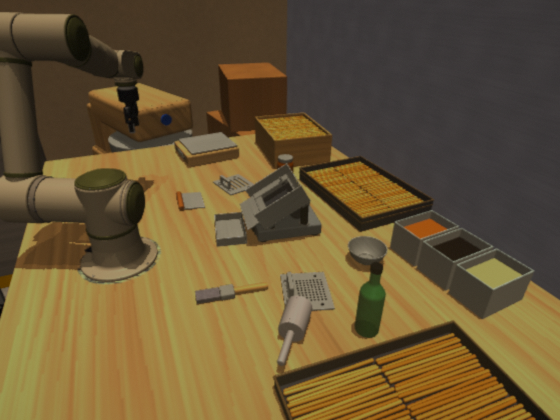

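The top view shows the slotted screen at about (147,212) with its handle near (148,229), the sifter at (277,195), the pan at (266,253) and the round-hole screen at (392,212). The side view agrees. I'll zoom in next.

```bash
cat > b.py <<'E'
from h import *
t=cv2.imread("pics/top1.png")
c=lambda x,y,w,h,k:cv2.resize(t[y:y+h,x:x+w],None,fx=k,fy=k,interpolation=cv2.INTER_CUBIC)
a=c(105,175,80,75,5);b=c(225,140,100,145,4)
o=np.zeros((580,800,3),np.uint8);o[:375,:400]=a;o[:580,400:]=b
cv2.imwrite("pics/crop1.png",np.clip(o*1.5,0,255).astype(np.uint8))
E
python3 b.py
```

```text
(no output)
```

View pics/crop1.png

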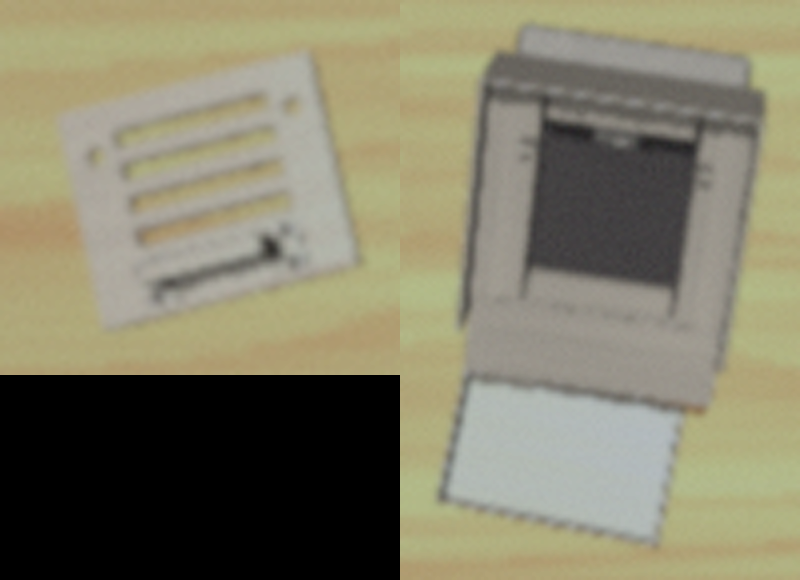

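The crop gives the screen's corners and holes clearly. The deck pins show as small double marks near (527,148) and (705,175) in crop pixels. I'll fit both poses from these.

```bash
cat > c.py <<'E'
from h import *
from scipy.optimize import least_squares
np.set_printoptions(precision=4,suppress=True)
f=viewer.grab_frame("top");g=viewer.grab_frame("side")
s=lambda p:np.array([105+(p[0]+.5)/5-.5,175+(p[1]+.5)/5-.5])
d=lambda p:np.array([225+(p[0]-400+.5)/4-.5,140+(p[1]+.5)/4-.5])
W=np.array([onz(s(p),f,.005)[:2] for p in[(58,115),(310,50),(360,262),(105,330),(95,155),(290,105)]])
M=np.array([(65,75),(65,-75),(-65,-75),(-65,75),(35,58),(35,-58)])/1e3
R=lambda a:np.array([[np.cos(a),-np.sin(a)],[np.sin(a),np.cos(a)]])
r=least_squares(lambda v:(M@R(v[2]).T+v[:2]-W).ravel(),[.48,.36,.2])
print("screen",r.x[:2],np.degrees(r.x[2]),"res mm",r.fun.reshape(-1,2)*1e3)
x0=r.x
gp=np.r_[R(x0[2])@[-.045,0]+x0[:2],.04];print("grip",gp)
for c in (f,g): print("grip px",proj(gp,c))
pl,pr=[onz(d(p),f,.163) for p in[(527,148),(705,175)]]
v=(pl-pr)[:2];psi=np.arctan2(-v[0],v[1]);print("pins",pl,pr,np.linalg.norm(v),np.degrees(psi))
c=np.cos;sn=np.sin;X=np.array([c(psi)*c(np.pi/6),sn(psi)*c(np.pi/6),.5]);Y=np.array([-sn(psi),c(psi),0]);Z=np.cross(X,Y)
mid=(pl+pr)/2;O=mid-.035*X-.0085*Z;print("deck O",O,"grip at seat",O-.045*X+.04*Z)
# overlay model
Rm=np.c_[X,Y,Z]
out=[]
for fr,(x,y,w,h,k) in ((f,(215,130,110,130,4)),(g,(205,150,120,110,3))):
    im=cv2.resize(fr["image"][y:y+h,x:x+w],None,fx=k,fy=k,interpolation=cv2.INTER_CUBIC)
    im=np.clip(im*1.5,0,255).astype(np.uint8)
    q=lambda P:tuple(int(round(t)) for t in ((proj(O+Rm@(np.array(P)/1e3),fr)-[x,y]+.5)*k-.5))
    for sy in(-1,1):
        cv2.line(im,q((35,58*sy,0)),q((35,58*sy,17)),(255,0,0),1)
        cv2.line(im,q((79,86*sy,30)),q((-65,86*sy,30)),(0,0,255),1)
        cv2.line(im,q((79,86*sy,0)),q((79,86*sy,30)),(0,0,255),1)
    cv2.line(im,q((79,86,30)),q((79,-86,30)),(0,0,255),1)
    cv2.line(im,q((79,86,0)),q((79,-86,0)),(0,160,0),1)
    out.append(im)
o=np.zeros((520,800,3),np.uint8);o[:520,:440]=out[0];o[:330,440:800]=out[1];save("ov.png",o)
E
python3 c.py
```

```text
screen [0.4815 0.3585] 14.575964399586667 res mm [[ 0.3881  0.8283]
 [ 0.7695  0.5356]
 [-0.2495  0.1946]
 [-0.2119  0.4767]
 [-0.6879 -0.7938]
 [-0.0083 -1.2414]]
grip [0.438  0.3472 0.04  ]
grip px [145.2834 226.3209]
grip px [224.6802 178.7403]
pins [0.5531 0.0273 0.163 ] [ 0.5348 -0.086   0.163 ] 0.11471521280465781 -9.169836932649694
deck O [ 0.5182 -0.0252  0.1381] grip at seat [ 0.46   -0.0158  0.1503]
```

View pics/ov.png

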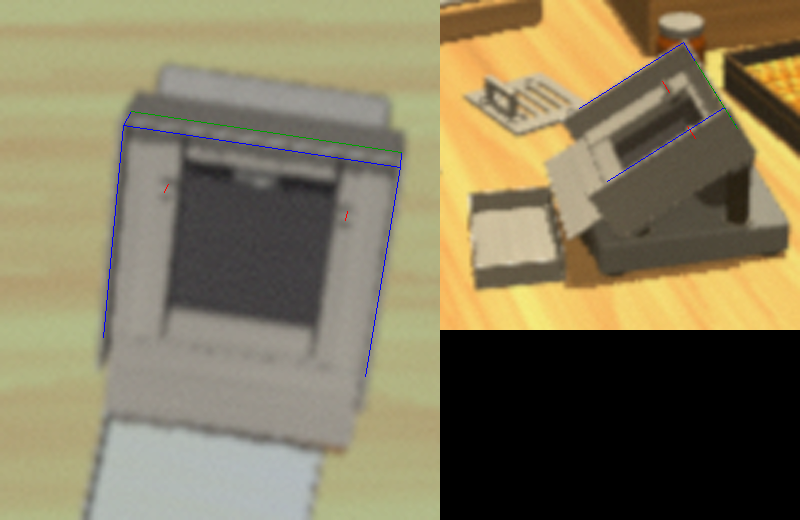

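The overlay fits: the modelled pins (red) land on the pin marks and the wall lines (blue) follow the tray walls in both views. Now the approach to the handle.

Emit:
apply_moves:
  series: [3.91, -2.035, -1, 0, 0, -7.7, 1, 7.82, -4.07, -2, 0, 0, -15.4, 1, 11.73, -6.1, -3, 0, 0, -23.1, 1, 15.64, -8.14, -4, 0, 0, -30.8, 1, 19.55, -10.17, -5, 0, 0, -38.5, 1]

```text
t: 1.4
tool_pos: [0.3222, 0.4071, 0.181]
tcp_rot: [[0.0, 0.795, 0.607], [0.0, 0.607, -0.795], [-1.0, 0.0, -0.0]]
wrist_force: [0.4, 1.0, -0.2]
finger_gap: 0.085
```

Emit:
apply_moves:
  series: [3.91, -2.035, -1, 0, 0, -7.7, 1, 7.82, -4.07, -2, 0, 0, -15.4, 1, 11.73, -6.1, -3, 0, 0, -23.1, 1, 11.73, -6.1, -5, 0, 0, -23.1, 1, 11.73, -6.1, -7, 0, 0, -23.1, 1]

```text
t: 1.9
tool_pos: [0.4391, 0.3463, 0.1105]
tcp_rot: [[0.0, 0.968, 0.25], [0.0, 0.25, -0.968], [-1.0, 0.0, -0.0]]
wrist_force: [0.1, -0.7, 0.5]
finger_gap: 0.0854
```

```bash
cat > d.py <<'E'
from h import *
import sys
np.set_printoptions(precision=4,suppress=True)
s=telemetry.get_state()
R=s["tcp_rot"];print(s["t"],s["tool_pos"],R.ravel(),s["qpos"],s["wrist_force"],s["ft_torque"],s["finger_gap"])
E
cat > e.py <<'E'
from d import *
f=viewer.grab_frame("top")
r=finder.landmark_of("screen_grip",f);print([(a["position"],a["confidence"]) for a in r[:2]], onz(r[0]["position"],f,.04) if r else "")
E
python3 e.py
```

```text
1.9 [0.4391 0.3463 0.1105] [ 0.0003  0.9683  0.2498  0.0002  0.2498 -0.9683 -1.      0.0003 -0.0001] [26.2593 29.0424 88.6405  0.0037 62.298  11.7893] [ 0.1339 -0.7027  0.5188] [ 0.0047 -0.0187 -0.0596] 0.08538931578981507
[([144.8, 226.1], 0.88), ([145.5, 210.9], 0.48)] [0.4386 0.3486 0.04  ]
```

Emit:
apply_moves:
  series: [-0.1, 0.1, -3, 0, 0, 0, 1, -0.1, 0.1, -6, 0, 0, 0, 1, -0.1, 0.1, -8, 0, 0, 0, 1, -0.1, 0.1, -8.9, 0, 0, 0, 1, -0.1, 0.1, -8.9, 0, 0, 0, 0.5]

```text
t: 2.5
tool_pos: [0.4369, 0.3483, 0.0224]
tcp_rot: [[-0.001, 0.968, 0.252], [-0.0, 0.252, -0.968], [-1.0, -0.001, 0.0]]
wrist_force: [-1.4, 0.3, 0.0]
finger_gap: 0.073
```

Emit:
apply_moves:
  series: [0, 0, 0, 0, 0, 0, 0, 0, 0, 0, 0, 0, 0, 0, 0, 0, 0, 0, 0, 0, 0, 0, 0, 0, 0, 0, 0, 0, 0, 0, 0, 0, 0, 0, 0]

```text
t: 3.0
tool_pos: [0.4374, 0.3484, 0.023]
tcp_rot: [[0.001, 0.968, 0.252], [0.001, 0.252, -0.968], [-1.0, 0.001, -0.0]]
wrist_force: [-0.4, -0.5, 5.6]
finger_gap: 0.0108
```

```bash
python3 d.py
```

```text
3.0 [0.4374 0.3484 0.023 ] [ 0.0012  0.9677  0.2521  0.0006  0.2521 -0.9677 -1.      0.0013 -0.0003] [26.5301 36.1827 92.1721 -0.0002 51.5706 11.9287] [-0.3714 -0.4978  5.5689] [-0.0565  0.0631  0.0173] 0.010820928447418384
```

Emit:
apply_moves:
  series: [0, 0, 0, 0, 0, 0, 0, 0, 0, 0.5, 0, 0, 0, 0, 0, 0, 1.5, 0, 0, 0, 0, 0, 0, 3, 0, 0, 0, 0, 0, 0, 5, 0, 0, 0, 0]

```text
t: 3.5
tool_pos: [0.4363, 0.3478, 0.0724]
tcp_rot: [[-0.002, 0.968, 0.252], [-0.001, 0.252, -0.968], [-1.0, -0.003, 0.0]]
wrist_force: [1.2, 0.2, -3.9]
finger_gap: 0.0105
```

Emit:
apply_moves:
  series: [0, 0, 3, 0, 0, 0, 0, 0, 0, 6.5, 0, 0, 0, 0, 0, 0, 10, 0, 0, 0, 0, 0, 0, 13, 0, 0, 0, 0, 0, 0, 15, 0, 0, 0, 0]

```text
t: 4.0
tool_pos: [0.4369, 0.3482, 0.2249]
tcp_rot: [[0.002, 0.968, 0.252], [0.001, 0.252, -0.968], [-1.0, 0.002, -0.0]]
wrist_force: [0.1, 0.7, -4.5]
finger_gap: 0.011
```

```bash
cat > k.py <<'E'
from d import *
from scipy.spatial.transform import Rotation as Ro
f=viewer.grab_frame("top");g=viewer.grab_frame("side")
save("lift.png",np.r_[f["image"][100:300,:400],g["image"][60:260,:400]].repeat(1,0))
# nominal screen in hand: tool x=-z, tool y = x => tool z = ?
R=s["tcp_rot"];p=s["tool_pos"]
Rs=np.c_[R[:,1],-R[:,2],-R[:,0]] # screen axes from tool
P=lambda v:p+R[:,0]*-.019+Rs@(np.array(v)/1e3-[-.045,0,.042])
for l,v in dict(screen_grip=(-45,0,40),screen_hole_left=(35,58,0),screen_hole_right=(35,-58,0),slot_screen=(0,0,0)).items():
    for n,fr in(("t",f),("s",g)):
        r=finder.landmark_of(l,fr);print(l,n,proj(P(v),fr),[(a["position"],a["confidence"]) for a in r[:1]])
E
python3 k.py
```

```text
4.0 [0.4369 0.3482 0.2249] [ 0.0017  0.9677  0.2522  0.0009  0.2522 -0.9677 -1.      0.0019 -0.0005] [26.5355 22.3983 80.5184  0.0042 76.9733 11.9267] [ 0.1123  0.7361 -4.458 ] [-0.0263  0.0979  0.0431] 0.011013070206633498
screen_grip t [113.9185 220.6024] [([171.2, 282.0], 0.58)]
screen_grip s [221.0229 132.1632] [([217.7, 131.1], 0.97)]
screen_hole_left t [ 90.286  196.3185] [([86.1, 200.4], 0.76)]
screen_hole_left s [231.4774 133.9185] [([231.8, 134.3], 0.84)]
screen_hole_right t [137.6375 184.038 ] [([139.6, 183.5], 0.89)]
screen_hole_right s [246.6252 141.7499] [([248.9, 138.0], 0.95)]
slot_screen t [117.103  204.0105] [([115.6, 204.8], 0.75)]
slot_screen s [231.4794 139.5121] [([232.1, 139.1], 0.9)]
```

Lifted, and the screen hangs level: predicted and detected points agree to a few pixels. Next is the move to a hover 60 mm above the seat.

```bash
cat > tgt.py <<'E'
from d import *
from scipy.spatial.transform import Rotation as Ro
psi=np.radians(-9.17);O=np.array([.5182,-.0252,.1381]);c,sn=np.cos(psi),np.sin(psi)
X=np.array([c*3**.5/2,sn*3**.5/2,.5]);Y=np.array([-sn,c,0]);Z=np.cross(X,Y)
GX,GY,GZ=-.045,0,.042
def target(dx,dy,dz):  # screen origin offset (mm) from O in deck axes -> tool pose
    g=O+X*(dx/1e3+GX)+Y*(dy/1e3+GY)+Z*(dz/1e3+GZ)
    Rt=np.c_[-Z,X,-Y]; return g+Rt[:,0]*.019,Rt
def rel():
    p=s["tool_pos"];R=s["tcp_rot"];q,Rt=target(0,0,0);d=(p-q)*1e3
    rv=Ro.from_matrix(R@Rt.T).as_rotvec(degrees=True);D=np.c_[X,Y,Z]
    print("deck offs mm",d@D,"rot err deg(deck)",rv@D,"F deck",s["wrist_force"]@D,"M deck",s["ft_torque"]@D)
def go(dx,dy,dz):
    q,Rt=target(dx,dy,dz);print("shift cm",(q-s["tool_pos"])*100,"rotvec",Ro.from_matrix(Rt@s["tcp_rot"].T).as_rotvec(degrees=True))
if __name__=="__main__":
    print("axes\n",X,Y,Z);rel()
    if len(sys.argv)>1: go(*map(float,sys.argv[1:4]))
E
python3 tgt.py 0 0 60
```

```text
4.5 [0.4368 0.348  0.2215] [-0.0014  0.9677  0.2521 -0.0007  0.2521 -0.9677 -1.     -0.0015  0.0003] [26.5275 22.6283 80.7108  0.0024 76.75   11.9274] [ 0.0862 -0.3625 -4.2935] [-0.0552  0.1986 -0.0313] 0.011007995865257988
axes
 [ 0.855 -0.138  0.5  ] [0.1594 0.9872 0.    ] [-0.4936  0.0797  0.866 ]
deck offs mm [-34.4333 355.4914 119.1136] rot err deg(deck) [ 6.1891 29.6476 23.2314] F deck [-2.023  -0.3442 -3.7897] M deck [-0.0902  0.1873  0.0159]
shift cm [  0.1965 -36.0411  -3.3977] rotvec [  1.4511 -30.2656 -23.2136]
```

Emit:
apply_moves:
  series: [0, -2, 1.5, 0.29, -6.05, -4.64, 0, 0, -5, 3, 0.58, -12.1, -9.28, 0, 0, -8.5, 4, 0.87, -18.15, -13.92, 0, 0, -12, 4, 1.16, -24.2, -18.56, 0, 0, -16, 4, 1.45, -30.27, -23.2, 0]

```text
t: 5.0
tool_pos: [0.4365, 0.1872, 0.2625]
tcp_rot: [[0.498, 0.852, -0.161], [-0.08, -0.14, -0.987], [-0.863, 0.505, -0.002]]
wrist_force: [0.5, -1.7, -4.3]
finger_gap: 0.0107
```

Emit:
apply_moves:
  series: [0, -4, 0, 0, 0, 0, 0, 0, -8.5, 0, 0, 0, 0, 0, 0, -13, 0, 0, 0, 0, 0, 0, -17, 0, 0, 0, 0, 0, 0, -20, 0, 0, 0, 0, 0]

```text
t: 5.5
tool_pos: [0.4363, -0.0138, 0.2621]
tcp_rot: [[0.495, 0.854, -0.16], [-0.08, -0.139, -0.987], [-0.865, 0.501, 0.0]]
wrist_force: [0.3, 0.7, -3.9]
finger_gap: 0.0107
```

Emit:
apply_moves:
  series: [0, 0, -1.5, 0, 0, 0, 0, 0, 0, -3, 0, 0, 0, 0, 0, 0, -4, 0, 0, 0, 0, 0, 0, -4, 0, 0, 0, 0, 0, 0, -4, 0, 0, 0, 0]

```text
t: 6.0
tool_pos: [0.437, -0.0118, 0.2225]
tcp_rot: [[0.495, 0.854, -0.159], [-0.079, -0.137, -0.987], [-0.865, 0.501, -0.0]]
wrist_force: [0.7, -0.2, -3.8]
finger_gap: 0.0109
```

```bash
python3 tgt.py 0 0 24
```

```text
6.0 [ 0.437  -0.0118  0.2225] [ 0.4948  0.8544 -0.1588 -0.0795 -0.1375 -0.9873 -0.8654  0.5011 -0.0001] [-20.4124  -8.0994 121.2908   9.2538  37.5789 -17.1424] [ 0.7035 -0.1869 -3.8152] [0.1668 0.7561 0.0165] 0.010853495329409771
axes
 [ 0.855 -0.138  0.5  ] [0.1594 0.9872 0.    ] [-0.4936  0.0797  0.866 ]
deck offs mm [15.906   0.2753 91.2617] rot err deg(deck) [ 0.0216 -0.0746  0.0243] F deck [-1.2804 -0.0724 -3.6662] M deck [ 0.0465  0.773  -0.0078]
shift cm [ 1.9558 -0.3436 -6.6203] rotvec [ 0.0054  0.0747 -0.0318]
```

Emit:
apply_moves:
  series: [0.5, -0.1, -1.5, 0, 0, 0, 0, 0.9, -0.2, -3, 0, 0, 0, 0, 1.2, -0.25, -4.5, 0, 0, 0, 0, 1.36, -0.25, -5.6, 0, 0, 0, 0, 1.36, -0.25, -5.6, 0, 0, 0, 0]

```text
t: 6.5
tool_pos: [0.4504, -0.0141, 0.1657]
tcp_rot: [[0.493, 0.855, -0.159], [-0.079, -0.138, -0.987], [-0.866, 0.5, -0.001]]
wrist_force: [-0.5, 0.4, -4.6]
finger_gap: 0.0107
```

```bash
cat > m.py <<'E'
from tgt import *
rel();go(0,0,23)
f=viewer.grab_frame("top");g=viewer.grab_frame("side")
R=s["tcp_rot"];Rs=np.c_[R[:,1],-R[:,2],-R[:,0]];B=s["tool_pos"]-R[:,0]*.019-Rs@np.array([GX,GY,GZ])
out=[]
for fr,(x,y,w,h,k) in ((f,(215,130,110,130,4)),(g,(205,110,120,150,3))):
    im=cv2.resize(fr["image"][y:y+h,x:x+w],None,fx=k,fy=k,interpolation=cv2.INTER_CUBIC)
    im=np.clip(im*1.5,0,255).astype(np.uint8)
    q=lambda P:tuple(int(round(t)) for t in ((proj(B+Rs@(np.array(P)/1e3),fr)-[x,y]+.5)*k-.5))
    cs=[(65,75,5),(65,-75,5),(-65,-75,5),(-65,75,5)]
    for i in range(4): cv2.line(im,q(cs[i]),q(cs[(i+1)%4]),(0,0,255),1)
    for sy in(-58,58): cv2.circle(im,q((35,sy,5)),3,(255,0,0),1)
    out.append(im)
o=np.zeros((520,800,3),np.uint8);o[:520,:440]=out[0];o[:450,440:800]=out[1];save(sys.argv[1],o)
E
python3 m.py hov.png
```

```text
6.5 [ 0.4504 -0.0141  0.1657] [ 0.4935  0.8552 -0.1586 -0.0788 -0.1376 -0.9873 -0.8662  0.4997 -0.0005] [-19.9446  -0.7655 124.5354  11.9022  27.1976 -20.0035] [-0.4957  0.431  -4.5764] [0.1337 0.843  0.0729] 0.010736782212592
deck offs mm [-0.7352  0.1392 35.22  ] rot err deg(deck) [0.049  0.0173 0.0247] F deck [-2.7715  0.3465 -3.6843] M deck [0.0344 0.8535 0.0643]
shift cm [ 0.6638 -0.1213 -1.0215] rotvec [-0.0325 -0.0123 -0.0459]
```

View pics/hov.png

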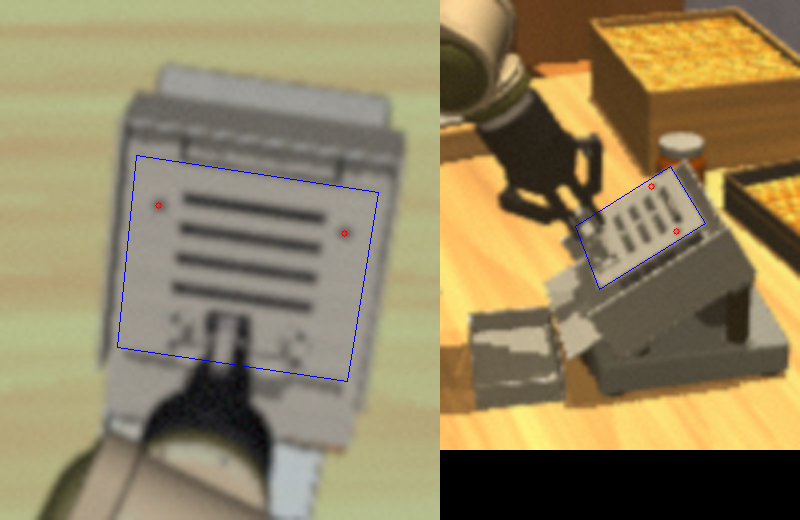

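The hover view matches the modelled outline (blue) and both holes. Now I'll go down to about 23 mm above the seat, clear of the pins, and feel the upper wall.

Emit:
apply_moves:
  series: [0.3, -0.06, -0.5, 0, 0, 0, 0, 0.66, -0.12, -1.02, 0, 0, 0, 0, 0.66, -0.12, -1.02, 0, 0, 0, 0, 1.05, -0.18, -0.8, 0, 0, 0, 0, 1.43, -0.245, -0.57, 0, 0, 0, 0]

```text
t: 7.1
tool_pos: [0.4653, -0.0169, 0.161]
tcp_rot: [[0.495, 0.854, -0.159], [-0.08, -0.138, -0.987], [-0.865, 0.502, -0.0]]
wrist_force: [0.6, -0.3, -4.6]
finger_gap: 0.011
```

```bash
python3 tgt.py 13 0 23 | tail -3
```

```text
[ 0.855 -0.138  0.5  ] [0.1594 0.9872 0.    ] [-0.4936  0.0797  0.866 ]
deck offs mm [10.1089 -0.2143 23.567 ] rot err deg(deck) [ 0.0146 -0.1132  0.0159] F deck [-1.7102 -0.2191 -4.2986] M deck [0.0044 0.7748 0.0241]
shift cm [ 0.2786 -0.0233  0.0954] rotvec [ 0.0134  0.1125 -0.0211]
```

Emit:
apply_moves:
  series: [0.05, -0.01, 0.03, 0, 0, 0, 0, 0.1, -0.02, 0.06, 0, 0, 0, 0, 0.15, -0.025, 0.09, 0, 0, 0, 0, 0.2, -0.03, 0.12, 0, 0, 0, 0, 0.2, -0.03, 0.12, 0, 0, 0, 0]

```text
t: 7.6
tool_pos: [0.4669, -0.0171, 0.1618]
tcp_rot: [[0.495, 0.854, -0.159], [-0.08, -0.138, -0.987], [-0.865, 0.501, -0.0]]
wrist_force: [0.3, -0.4, -5.3]
finger_gap: 0.0109
```

```bash
python3 tgt.py | tail -1
```

```text
deck offs mm [11.9124 -0.1618 23.5075] rot err deg(deck) [ 0.0187 -0.0942  0.0182] F deck [-2.3335 -0.3499 -4.8224] M deck [ 0.003   0.7842 -0.0052]
```

No contact yet. I'll step on in small steps.

Emit:
apply_moves:
  series: [0.04, -0.007, 0.025, 0, 0, 0, 0, 0.085, -0.014, 0.05, 0, 0, 0, 0, 0.13, -0.02, 0.075, 0, 0, 0, 0, 0.13, -0.02, 0.075, 0, 0, 0, 0, 0.13, -0.02, 0.075, 0, 0, 0, 0]

```text
t: 8.1
tool_pos: [0.4682, -0.0173, 0.1625]
tcp_rot: [[0.495, 0.854, -0.159], [-0.08, -0.138, -0.987], [-0.865, 0.501, -0.0]]
wrist_force: [-0.3, 0.2, -4.0]
finger_gap: 0.011
```

```bash
python3 tgt.py | tail -1
```

```text
deck offs mm [13.3776 -0.1677 23.4575] rot err deg(deck) [ 0.0189 -0.0883  0.015 ] F deck [-2.3099  0.1505 -3.3296] M deck [-0.0148  0.7797 -0.0349]
```

Emit:
apply_moves:
  series: [0.04, -0.007, 0.025, 0, 0, 0, 0, 0.085, -0.014, 0.05, 0, 0, 0, 0, 0.13, -0.02, 0.075, 0, 0, 0, 0, 0.13, -0.02, 0.075, 0, 0, 0, 0, 0.13, -0.02, 0.075, 0, 0, 0, 0]

```text
t: 8.6
tool_pos: [0.4695, -0.0175, 0.1633]
tcp_rot: [[0.495, 0.854, -0.159], [-0.08, -0.138, -0.987], [-0.865, 0.501, -0.0]]
wrist_force: [-0.5, -0.6, -3.9]
finger_gap: 0.0111
```

```bash
python3 tgt.py | tail -1
```

```text
deck offs mm [14.8908 -0.1365 23.4598] rot err deg(deck) [ 0.0202 -0.0888  0.0188] F deck [-2.3343 -0.7056 -3.1592] M deck [0.0189 0.7634 0.0128]
```

Emit:
apply_moves:
  series: [0.04, -0.007, 0.025, 0, 0, 0, 0, 0.085, -0.014, 0.05, 0, 0, 0, 0, 0.085, -0.014, 0.05, 0, 0, 0, 0, 0.085, -0.014, 0.05, 0, 0, 0, 0, 0.085, -0.014, 0.05, 0, 0, 0, 0]

```text
t: 9.1
tool_pos: [0.4699, -0.0175, 0.1634]
tcp_rot: [[0.494, 0.855, -0.159], [-0.079, -0.138, -0.987], [-0.866, 0.5, -0.0]]
wrist_force: [-5.1, -0.6, -5.6]
finger_gap: 0.0108
```

```bash
python3 tgt.py | tail -1
```

```text
deck offs mm [15.2743 -0.0675 23.3253] rot err deg(deck) [ 0.033  -0.0091  0.0231] F deck [-7.0878 -1.3704 -2.3787] M deck [-0.1881  1.565  -0.0143]
```

There is contact at x offset 15.3 mm (wall nominal 14 mm), so the deck sits at x ≈ +1.2 mm. I'll back off and feel the left wall.

Emit:
apply_moves:
  series: [-0.6, 0.1, -0.35, 0, 0, 0, 0, -1.257, 0.203, -0.735, 0, 0, 0, 0, -1.19, 0.6, -0.735, 0, 0, 0, 0, -1.13, 0.99, -0.735, 0, 0, 0, 0, -1.13, 0.99, -0.735, 0, 0, 0, 0]

```text
t: 9.6
tool_pos: [0.4594, -0.0073, 0.1567]
tcp_rot: [[0.496, 0.854, -0.158], [-0.079, -0.137, -0.987], [-0.865, 0.502, -0.0]]
wrist_force: [0.1, 1.0, -4.8]
finger_gap: 0.0106
```

Emit:
apply_moves:
  series: [0.01, 0.05, 0, 0, 0, 0, 0, 0.02, 0.1, 0, 0, 0, 0, 0, 0.02, 0.1, 0, 0, 0, 0, 0, 0.02, 0.1, 0, 0, 0, 0, 0.02, 0.1, 0, 0, 0, 0, 0, 0]

```text
t: 10.1
tool_pos: [0.46, -0.0077, 0.1564]
tcp_rot: [[0.495, 0.854, -0.159], [-0.08, -0.138, -0.987], [-0.865, 0.501, -0.0]]
wrist_force: [-0.7, -0.3, -3.6]
finger_gap: 0.011
```

```bash
python3 tgt.py | tail -1
```

```text
deck offs mm [ 2.038   7.9607 22.9775] rot err deg(deck) [ 0.0194 -0.0906  0.0201] F deck [-2.3673 -0.371  -2.7721] M deck [ 0.011   0.7901 -0.0195]
```

My second call had a misplaced zero, so its last row went 1 mm in world x instead. Nothing was touched. I'll continue toward the wall with properly formed rows.

Emit:
apply_moves:
  series: [0.005, 0.05, 0, 0, 0, 0, 0, 0.01, 0.1, 0, 0, 0, 0, 0, 0.02, 0.15, 0, 0, 0, 0, 0, 0.03, 0.2, 0, 0, 0, 0, 0, 0.03, 0.2, 0, 0, 0, 0, 0]

```text
t: 10.6
tool_pos: [0.4604, -0.0057, 0.1564]
tcp_rot: [[0.495, 0.854, -0.159], [-0.08, -0.137, -0.987], [-0.865, 0.501, -0.0]]
wrist_force: [-0.2, 0.3, -4.3]
finger_gap: 0.0104
```

```bash
python3 tgt.py | tail -1
```

```text
deck offs mm [ 2.0243 10.0774 22.9961] rot err deg(deck) [ 0.0219 -0.0903  0.0235] F deck [-2.3342  0.2232 -3.5823] M deck [ 0.0234  0.8073 -0.0049]
```

Emit:
apply_moves:
  series: [0.01, 0.05, 0, 0, 0, 0, 0, 0.02, 0.1, 0, 0, 0, 0, 0, 0.02, 0.13, 0, 0, 0, 0, 0, 0.02, 0.13, 0, 0, 0, 0, 0, 0.02, 0.13, 0, 0, 0, 0, 0]

```text
t: 11.1
tool_pos: [0.4606, -0.0044, 0.1564]
tcp_rot: [[0.495, 0.854, -0.159], [-0.08, -0.138, -0.987], [-0.865, 0.501, -0.0]]
wrist_force: [0.0, 0.5, -3.8]
finger_gap: 0.0112
```

```bash
python3 tgt.py | tail -1
```

```text
deck offs mm [ 2.04   11.3296 22.9906] rot err deg(deck) [ 0.0198 -0.0922  0.0178] F deck [-1.9499  0.4942 -3.3173] M deck [-0.0205  0.7944  0.0202]
```

Emit:
apply_moves:
  series: [0.01, 0.05, 0, 0, 0, 0, 0, 0.02, 0.1, 0, 0, 0, 0, 0, 0.02, 0.13, 0, 0, 0, 0, 0, 0.02, 0.13, 0, 0, 0, 0, 0, 0.02, 0.13, 0, 0, 0, 0, 0]

```text
t: 11.6
tool_pos: [0.4609, -0.0036, 0.1566]
tcp_rot: [[0.495, 0.854, -0.159], [-0.081, -0.137, -0.987], [-0.865, 0.502, 0.001]]
wrist_force: [-2.3, -5.4, -3.1]
finger_gap: 0.011
```

```bash
python3 tgt.py | tail -1
```

```text
deck offs mm [ 2.282  12.1638 23.0205] rot err deg(deck) [-0.0348 -0.1252  0.0313] F deck [-2.7568 -5.6931 -1.9891] M deck [-1.0341  0.9359  0.0296]
```

The left wall contacts at y = 12.1 mm (nominal 11), so the deck middle is at (+1.2, +1.1). I'll go there and start down.

Emit:
apply_moves:
  series: [-0.1, -0.4, -0.04, 0, 0, 0, 0, -0.18, -0.8, -0.04, 0, 0, 0, 0, -0.26, -1.13, -0.04, 0, 0, 0, 0, -0.18, -1.14, -0.17, 0, 0, 0, 0, -0.11, -1.15, -0.3, 0, 0, 0, 0]

```text
t: 12.1
tool_pos: [0.4597, -0.0148, 0.1534]
tcp_rot: [[0.495, 0.854, -0.159], [-0.08, -0.138, -0.987], [-0.865, 0.501, -0.0]]
wrist_force: [0.5, 0.2, -4.6]
finger_gap: 0.0108
```

Emit:
apply_moves:
  series: [0.05, -0.01, -0.09, 0, 0, 0, 0, 0.05, -0.01, -0.09, 0, 0, 0, 0, 0.05, -0.01, -0.09, 0, 0, 0, 0, 0.05, -0.01, -0.09, 0, 0, 0, 0, 0.05, -0.01, -0.09, 0, 0, 0, 0]

```text
t: 12.6
tool_pos: [0.4602, -0.0147, 0.1526]
tcp_rot: [[0.495, 0.854, -0.159], [-0.08, -0.138, -0.987], [-0.865, 0.501, -0.0]]
wrist_force: [-0.5, 0.0, -4.2]
finger_gap: 0.0109
```

```bash
python3 tgt.py 1.2 1.1 16 | tail -2
```

```text
deck offs mm [ 1.1765  1.1283 19.0222] rot err deg(deck) [ 0.0209 -0.0964  0.0199] F deck [-2.4938 -0.0628 -3.3733] M deck [ 0.0663  0.7875 -0.0079]
shift cm [ 0.1507 -0.0272 -0.2606] rotvec [ 0.0073  0.0964 -0.0277]
```

Emit:
apply_moves:
  series: [0.04, -0.006, -0.07, 0, 0, 0, 0, 0.08, -0.012, -0.14, 0, 0, 0, 0, 0.12, -0.02, -0.21, 0, 0, 0, 0, 0.15, -0.024, -0.26, 0, 0, 0, 0, 0.15, -0.024, -0.26, 0, 0, 0, 0]

```text
t: 13.1
tool_pos: [0.4616, -0.015, 0.1498]
tcp_rot: [[0.495, 0.854, -0.159], [-0.08, -0.138, -0.987], [-0.865, 0.501, -0.0]]
wrist_force: [0.3, 0.8, -4.4]
finger_gap: 0.011
```

```bash
python3 tgt.py 1.2 1.1 14 | tail -2
```

```text
deck offs mm [ 1.0862  1.0808 15.88  ] rot err deg(deck) [ 0.02   -0.0766  0.0151] F deck [-1.9969  0.7959 -3.8968] M deck [0.0244 0.7989 0.0211]
shift cm [ 0.1028 -0.0147 -0.1571] rotvec [ 0.0026  0.0772 -0.023 ]
```

Emit:
apply_moves:
  series: [0.03, -0.004, -0.05, 0, 0, 0, 0, 0.06, -0.01, -0.09, 0, 0, 0, 0, 0.09, -0.014, -0.135, 0, 0, 0, 0, 0.11, -0.015, -0.17, 0, 0, 0, 0, 0.11, -0.015, -0.17, 0, 0, 0, 0]

```text
t: 13.6
tool_pos: [0.4628, -0.0151, 0.1482]
tcp_rot: [[0.495, 0.854, -0.159], [-0.08, -0.138, -0.987], [-0.865, 0.501, -0.0]]
wrist_force: [-0.2, 0.3, -3.7]
finger_gap: 0.0108
```

```bash
python3 tgt.py 1.2 1.1 11 | tail -2
```

```text
deck offs mm [ 1.2654  1.1046 13.9028] rot err deg(deck) [ 0.0184 -0.0859  0.0174] F deck [-2.0561  0.2726 -3.138 ] M deck [0.0196 0.7767 0.0252]
shift cm [ 0.1376 -0.0227 -0.2547] rotvec [ 0.0065  0.086  -0.0243]
```

The plate is below the pin tips with no added force, so the pins appear to be in the holes. I'll continue gently.

Emit:
apply_moves:
  series: [0.035, -0.006, -0.07, 0, 0, 0, 0, 0.07, -0.012, -0.13, 0, 0, 0, 0, 0.105, -0.017, -0.195, 0, 0, 0, 0, 0.14, -0.022, -0.255, 0, 0, 0, 0, 0.14, -0.022, -0.255, 0, 0, 0, 0]

```text
t: 14.1
tool_pos: [0.4642, -0.0154, 0.1456]
tcp_rot: [[0.495, 0.854, -0.159], [-0.08, -0.138, -0.987], [-0.865, 0.501, -0.0]]
wrist_force: [-0.6, 0.4, -5.0]
finger_gap: 0.0108
```

```bash
python3 tgt.py 1.2 1.1 7 | tail -2
```

```text
deck offs mm [ 1.2027  1.1043 10.9486] rot err deg(deck) [ 0.0183 -0.0845  0.0154] F deck [-3.0343  0.2975 -3.9796] M deck [-0.0543  0.7442 -0.0219]
shift cm [ 0.1946 -0.0318 -0.3421] rotvec [ 0.0054  0.0847 -0.0225]
```

Emit:
apply_moves:
  series: [0.05, -0.008, -0.085, 0, 0, 0, 0, 0.1, -0.016, -0.17, 0, 0, 0, 0, 0.15, -0.024, -0.255, 0, 0, 0, 0, 0.195, -0.032, -0.34, 0, 0, 0, 0, 0.195, -0.032, -0.34, 0, 0, 0, 0]

```text
t: 14.6
tool_pos: [0.4661, -0.0156, 0.1421]
tcp_rot: [[0.495, 0.854, -0.159], [-0.08, -0.138, -0.987], [-0.865, 0.501, -0.0]]
wrist_force: [0.2, -0.1, -3.6]
finger_gap: 0.0107
```

```bash
python3 tgt.py 1.2 1.1 4 | tail -2
```

```text
deck offs mm [1.1655 1.1276 6.9744] rot err deg(deck) [ 0.0211 -0.0775  0.018 ] F deck [-1.632  -0.0629 -3.2606] M deck [-0.0086  0.8246  0.0466]
shift cm [ 0.1493 -0.0269 -0.2559] rotvec [ 0.0032  0.078  -0.0262]
```

Emit:
apply_moves:
  series: [0.04, -0.007, -0.065, 0, 0, 0, 0, 0.08, -0.013, -0.13, 0, 0, 0, 0, 0.12, -0.02, -0.2, 0, 0, 0, 0, 0.15, -0.024, -0.26, 0, 0, 0, 0, 0.15, -0.024, -0.26, 0, 0, 0, 0]

```text
t: 15.1
tool_pos: [0.4676, -0.0159, 0.1396]
tcp_rot: [[0.495, 0.854, -0.159], [-0.08, -0.138, -0.987], [-0.865, 0.501, -0.0]]
wrist_force: [-0.4, 0.0, -4.3]
finger_gap: 0.0107
```

```bash
python3 tgt.py 1.2 1.1 2 | tail -2
```

```text
deck offs mm [1.219  1.108  4.0171] rot err deg(deck) [ 0.0182 -0.085   0.016 ] F deck [-2.5052 -0.041  -3.5687] M deck [0.0298 0.8114 0.0002]
shift cm [ 0.0978 -0.0166 -0.1756] rotvec [ 0.0059  0.0852 -0.0229]
```

Emit:
apply_moves:
  series: [0.025, -0.004, -0.045, 0, 0, 0, 0, 0.05, -0.008, -0.09, 0, 0, 0, 0, 0.075, -0.012, -0.13, 0, 0, 0, 0, 0.1, -0.016, -0.175, 0, 0, 0, 0, 0.1, -0.016, -0.175, 0, 0, 0, 0]

```text
t: 15.6
tool_pos: [0.4686, -0.0161, 0.1379]
tcp_rot: [[0.495, 0.854, -0.159], [-0.08, -0.138, -0.987], [-0.865, 0.501, -0.0]]
wrist_force: [0.1, 0.8, -4.7]
finger_gap: 0.0106
```

```bash
python3 tgt.py 1.2 1.1 0 | tail -2
```

```text
deck offs mm [1.2482 1.1053 2.0165] rot err deg(deck) [ 0.0182 -0.0879  0.0159] F deck [-2.4151  0.7871 -4.04  ] M deck [-0.0477  0.7988  0.0151]
shift cm [ 0.0953 -0.0159 -0.177 ] rotvec [ 0.0063  0.088  -0.0228]
```

Emit:
apply_moves:
  series: [0.015, -0.003, -0.026, 0, 0, 0, 0, 0.03, -0.005, -0.052, 0, 0, 0, 0, 0.045, -0.008, -0.078, 0, 0, 0, 0, 0.06, -0.01, -0.104, 0, 0, 0, 0, 0.075, -0.012, -0.13, 0, 0, 0, 0]

```text
t: 16.1
tool_pos: [0.4694, -0.0162, 0.1366]
tcp_rot: [[0.495, 0.854, -0.159], [-0.08, -0.138, -0.987], [-0.865, 0.501, -0.0]]
wrist_force: [-0.5, 0.3, -4.5]
finger_gap: 0.0108
```

```bash
python3 tgt.py 1.2 1.1 0 | tail -2
```

```text
deck offs mm [1.2868 1.1391 0.5363] rot err deg(deck) [ 0.0198 -0.0927  0.02  ] F deck [-2.7186  0.1808 -3.6055] M deck [0.0317 0.8126 0.0489]
shift cm [ 0.0184 -0.0069 -0.0508] rotvec [ 0.0077  0.0927 -0.0272]
```

Emit:
apply_moves:
  series: [0.015, -0.003, -0.026, 0, 0, 0, 0, 0.03, -0.005, -0.052, 0, 0, 0, 0, 0.04, -0.007, -0.07, 0, 0, 0, 0, 0.05, -0.008, -0.087, 0, 0, 0, 0, 0.05, -0.008, -0.087, 0, 0, 0, 0]

```text
t: 16.6
tool_pos: [0.4699, -0.0163, 0.1358]
tcp_rot: [[0.495, 0.854, -0.159], [-0.08, -0.138, -0.987], [-0.865, 0.501, -0.0]]
wrist_force: [0.6, -0.2, -4.9]
finger_gap: 0.0108
```

```bash
python3 tgt.py 1.2 1.1 0 | tail -2
```

```text
deck offs mm [ 1.2698  1.1265 -0.4617] rot err deg(deck) [ 0.0188 -0.0897  0.019 ] F deck [-1.8929 -0.0591 -4.5096] M deck [-0.011   0.8057 -0.0132]
shift cm [-0.0292  0.002   0.0365] rotvec [ 0.0076  0.0897 -0.0259]
```

Emit:
apply_moves:
  series: [0.015, -0.003, -0.026, 0, 0, 0, 0, 0.03, -0.005, -0.052, 0, 0, 0, 0, 0.04, -0.007, -0.07, 0, 0, 0, 0, 0.04, -0.007, -0.07, 0, 0, 0, 0, 0.04, -0.007, -0.07, 0, 0, 0, 0]

```text
t: 17.1
tool_pos: [0.4703, -0.0163, 0.1351]
tcp_rot: [[0.495, 0.854, -0.159], [-0.08, -0.138, -0.987], [-0.865, 0.501, -0.0]]
wrist_force: [-0.9, -0.4, -3.9]
finger_gap: 0.0109
```

```bash
python3 tgt.py 1.2 1.1 0 | tail -2
```

```text
deck offs mm [ 1.2695  1.1244 -1.2551] rot err deg(deck) [ 0.0195 -0.0907  0.0149] F deck [-2.642  -0.5351 -2.9504] M deck [-0.0085  0.8078  0.0258]
shift cm [-0.0683  0.0085  0.1052] rotvec [ 0.0051  0.0911 -0.0227]
```

Emit:
apply_moves:
  series: [0.01, -0.002, -0.017, 0, 0, 0, 0, 0.02, -0.003, -0.035, 0, 0, 0, 0, 0.03, -0.005, -0.052, 0, 0, 0, 0, 0.04, -0.007, -0.07, 0, 0, 0, 0, 0.04, -0.007, -0.07, 0, 0, 0, 0]

```text
t: 17.6
tool_pos: [0.4706, -0.0164, 0.1343]
tcp_rot: [[0.495, 0.854, -0.159], [-0.08, -0.138, -0.987], [-0.865, 0.501, -0.0]]
wrist_force: [-1.3, 0.5, -3.2]
finger_gap: 0.0106
```

```bash
python3 tgt.py 1.2 1.1 0 | tail -2
```

```text
deck offs mm [ 1.242   1.138  -2.0706] rot err deg(deck) [ 0.0212 -0.0877  0.0183] F deck [-2.8062  0.2862 -2.1044] M deck [-0.013   0.7317 -0.0557]
shift cm [-0.1064  0.0133  0.1772] rotvec [ 0.0049  0.088  -0.0265]
```

Emit:
apply_moves:
  series: [0.01, -0.002, -0.017, 0, 0, 0, 0, 0.02, -0.003, -0.035, 0, 0, 0, 0, 0.03, -0.005, -0.052, 0, 0, 0, 0, 0.03, -0.005, -0.052, 0, 0, 0, 0, 0.03, -0.005, -0.052, 0, 0, 0, 0]

```text
t: 18.1
tool_pos: [0.4708, -0.0164, 0.1342]
tcp_rot: [[0.495, 0.854, -0.159], [-0.08, -0.137, -0.987], [-0.865, 0.501, -0.0]]
wrist_force: [-11.0, -0.3, 5.8]
finger_gap: 0.0109
```

```bash
python3 m.py seat1.png | tail -2
```

```text
deck offs mm [ 1.2582  1.126  -2.286 ] rot err deg(deck) [ 0.0197 -0.0981  0.0322] F deck [-6.485  -2.0998 10.4549] M deck [-0.2242  1.2311 -0.0603]
shift cm [-1.3737  0.1077  2.1269] rotvec [ 0.0146  0.097  -0.0377]
```

View pics/seat1.png

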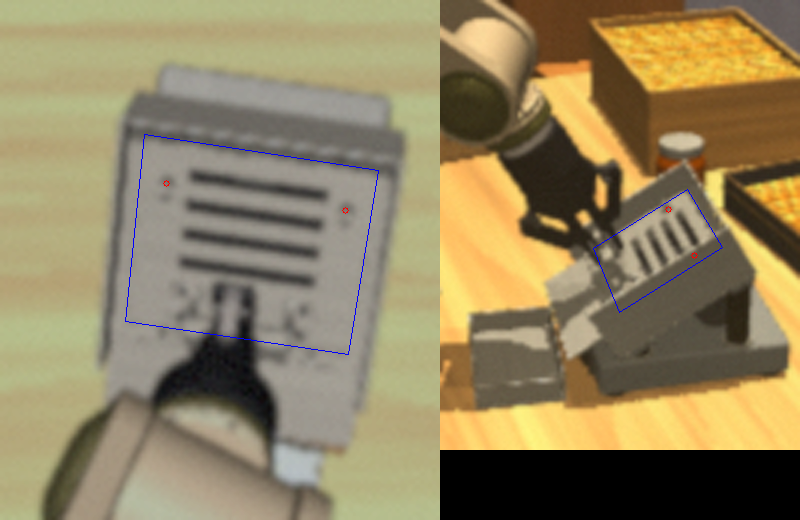

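There is firm contact at -2.3 mm, with about 14 N along the normal. The moment puts the load between grip and nose, i.e. spread over the plate. The offset agrees with the seat plane being uncertain by about 2 mm. The picture shows the screen inside the tray with pins showing at the holes, near (166,190) and (346,213). Before releasing, I'll ease the press and nudge sideways in y to confirm the pins hold it.

Emit:
apply_moves:
  series: [-0.02, 0.003, 0.035, 0, 0, 0, 0, 0, 0.08, 0.035, 0, 0, 0, 0, 0, 0.14, 0.035, 0, 0, 0, 0, 0, 0.14, 0.035, 0, 0, 0, 0, 0, 0.14, 0.035, 0, 0, 0, 0]

```text
t: 18.7
tool_pos: [0.4708, -0.0154, 0.1342]
tcp_rot: [[0.495, 0.854, -0.16], [-0.08, -0.138, -0.987], [-0.865, 0.501, 0.0]]
wrist_force: [-8.4, -5.8, 0.4]
finger_gap: 0.0109
```

```bash
python3 tgt.py | tail -1
```

```text
deck offs mm [ 1.1416  2.0925 -2.2316] rot err deg(deck) [-0.0183 -0.0814 -0.0059] F deck [-6.1824 -7.0516  3.9829] M deck [-0.9721  1.1537 -0.184 ]
```

The sideways nudge met a firm stop within 1 mm, while the wall is 10 mm away, so the pins are engaged. I'll recentre, check that it is flush, and release.

Emit:
apply_moves:
  series: [-0.02, -0.08, -0.01, 0, 0, 0, 0, -0.045, -0.155, -0.024, 0, 0, 0, 0, -0.045, -0.155, -0.024, 0, 0, 0, 0, -0.045, -0.155, -0.024, 0, 0, 0, 0, -0.045, -0.155, -0.024, 0, 0, 0, 0]

```text
t: 19.2
tool_pos: [0.4707, -0.0165, 0.1342]
tcp_rot: [[0.495, 0.854, -0.159], [-0.08, -0.137, -0.987], [-0.865, 0.502, -0.0]]
wrist_force: [-4.6, 3.4, 1.8]
finger_gap: 0.0111
```

```bash
python3 tgt.py | tail -1
```

```text
deck offs mm [ 1.1956  0.9904 -2.2461] rot err deg(deck) [ 0.0212 -0.1201  0.0303] F deck [-3.4679  2.61    4.079 ] M deck [0.4187 0.7484 0.0015]
```

Emit:
apply_moves:
  series: [0, 0, 0, 0, 0, 0, 0.3, 0, 0, 0, 0, 0, 0, 0.6, 0, 0, 0, 0, 0, 0, 1, 0, 0, 0, 0, 0, 0, 1, 0, 0, 0, 0, 0, 0, 1]

```text
t: 19.7
tool_pos: [0.4706, -0.0167, 0.134]
tcp_rot: [[0.495, 0.854, -0.159], [-0.08, -0.138, -0.987], [-0.865, 0.502, -0.0]]
wrist_force: [-0.7, 0.5, -0.2]
finger_gap: 0.0816
```

Emit:
apply_moves:
  series: [0, 0, 0, 0, 0, 0, 1, 0, 0, 0, 0, 0, 0, 1, 0, 0, 0, 0, 0, 0, 1, -0.5, 0.08, 0.87, 0, 0, 0, 1, -1, 0.16, 1.73, 0, 0, 0, 1]

```text
t: 20.2
tool_pos: [0.4601, -0.0149, 0.1518]
tcp_rot: [[0.495, 0.854, -0.159], [-0.079, -0.138, -0.987], [-0.865, 0.501, -0.0]]
wrist_force: [-0.3, 0.5, 1.1]
finger_gap: 0.0853
```

```bash
python3 tgt.py | tail -1
```

```text
deck offs mm [ 0.7356  0.894  18.3979] rot err deg(deck) [ 0.0203 -0.0681  0.0191] F deck [0.2459 0.4819 1.1259] M deck [0.0322 0.2032 0.0021]
```

Released cleanly. I'll retreat along the normal and then back toward the robot to look.

Emit:
apply_moves:
  series: [-1.5, 0.24, 2.6, 0, 0, 0, 1, -3, 0.48, 5.2, 0, 0, 0, 1, -5, 0.8, 8.6, 0, 0, 0, 1, -7, 1.1, 12, 0, 0, 0, 1, -7, 1.1, 12, 0, 0, 0, 1]

```text
t: 20.7
tool_pos: [0.3901, -0.0041, 0.2765]
tcp_rot: [[0.503, 0.85, -0.159], [-0.083, -0.136, -0.987], [-0.86, 0.51, 0.002]]
wrist_force: [1.2, -0.2, 0.0]
finger_gap: 0.0854
```

Emit:
apply_moves:
  series: [0, 4, 1, 0, 0, 0, 1, 0, 8, 2, 0, 0, 0, 1, 0, 12, 2, 0, 0, 0, 1, 0, 16, 2, 0, 0, 0, 1, 0, 18, 2, 0, 0, 0, 1]

```text
t: 21.2
tool_pos: [0.3897, 0.1785, 0.2912]
tcp_rot: [[0.495, 0.854, -0.156], [-0.078, -0.135, -0.988], [-0.865, 0.502, -0.0]]
wrist_force: [-0.8, -1.2, 0.4]
finger_gap: 0.0851
```

```bash
cat > z.py <<'E'
from tgt import *
f=viewer.grab_frame("top");g=viewer.grab_frame("side")
D=np.c_[X,Y,Z];B=O+D@np.array([.0012,.0010,-.0022])
out=[]
for fr,(x,y,w,h,k) in ((f,(215,130,110,130,4)),(g,(215,140,90,120,4))):
    im=cv2.resize(fr["image"][y:y+h,x:x+w],None,fx=k,fy=k,interpolation=cv2.INTER_CUBIC)
    im=np.clip(im*1.5,0,255).astype(np.uint8)
    q=lambda P:tuple(int(round(t)) for t in ((proj(B+D@(np.array(P)/1e3),fr)-[x,y]+.5)*k-.5))
    cs=[(65,75,5),(65,-75,5),(-65,-75,5),(-65,75,5)]
    for c0 in cs: cv2.drawMarker(im,q(c0),(0,0,255),cv2.MARKER_CROSS,8,1)
    out.append(im)
o=np.zeros((520,800,3),np.uint8);o[:520,:440]=out[0];o[:480,440:800]=out[1];save("fin.png",o)
P=lambda v:B+D@(np.array(v)/1e3)
for l,v in dict(screen_grip=(-45,0,40),screen_hole_left=(35,58,0),screen_hole_right=(35,-58,0),slot_screen=(0,0,0)).items():
    for n,fr in(("t",f),("s",g)):
        r=finder.landmark_of(l,fr);print(l,n,proj(P(v),fr),[(a["position"],a["confidence"]) for a in r[:1]])
E
python3 z.py
```

```text
21.2 [0.3897 0.1785 0.2912] [ 0.4955  0.8544 -0.1564 -0.0783 -0.1354 -0.9877 -0.8651  0.5016 -0.0002] [ 16.3666  -9.4042 111.6272 -15.988   51.2299  32.4765] [-0.8466 -1.2206  0.3961] [ 0.0307  0.2682 -0.0015] 0.08514632316542906
screen_grip t [273.3678 212.5061] [([273.1, 214.1], 0.76)]
screen_grip s [259.4163 191.9261] [([260.1, 191.5], 0.92)]
screen_hole_left t [256.3928 174.7814] [([252.9, 175.7], 0.94)]
screen_hole_left s [281.4778 180.3484] [([282.0, 182.8], 0.82)]
screen_hole_right t [300.9738 181.5439] [([298.7, 181.9], 0.74)]
screen_hole_right s [290.0605 195.7445] [([290.8, 196.4], 0.82)]
slot_screen t [277.0164 190.7525] [([278.4, 189.7], 0.78)]
slot_screen s [276.7698 193.3217] []
```

View pics/fin.png

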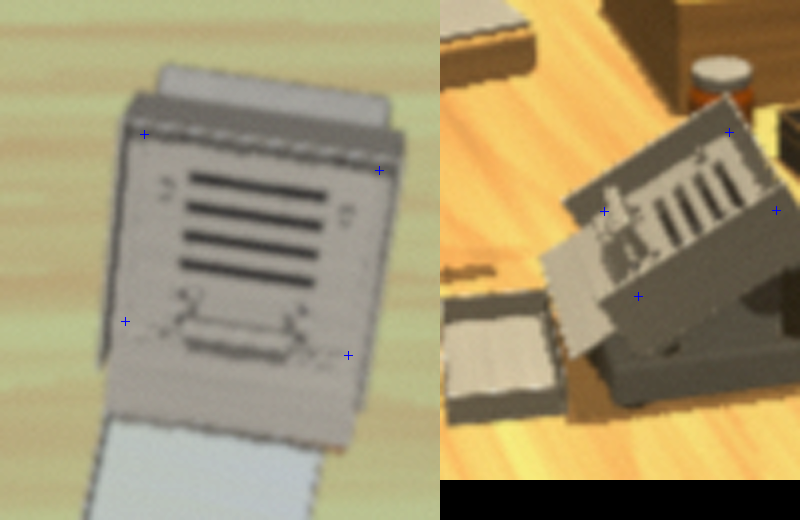

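The screen lies in the tray after release. Both pins stand up through the holes at (167,189) and (346,214), and the predicted and detected points agree to within a few pixels. Handing in.

```bash
python3 -c "
from d import *
print(workorder.finish_job())"
```

```text
21.7 [0.3906 0.1753 0.2914] [ 0.4951  0.8539 -0.1604 -0.0803 -0.1389 -0.9871 -0.8651  0.5016 -0.0002] [ 15.8256  -9.5445 111.7112 -15.8046  51.2007  32.0827] [-0.8556  0.3717  0.0723] [0.0028 0.2138 0.0419] 0.0853648035531119
the job is handed in; nothing more can be done
None
```

The slotted screen is on the sifter's deck, over both pins, and I let go of it and handed the job in at about 22 s. I picked it up by the handle and touched the deck's upper and left walls with about 5 N to find its true middle. Then I lowered it with the grip closed until it met the deck.

**Checks that passed:**
- **Descent:** there was no added force until firm contact at the seat, about 14 N along the normal. The moment reading placed that load near the middle of the plate rather than at one edge.
- **Pins:** a small sideways nudge met a firm stop within 1 mm, while the wall was about 10 mm away.
- **After release:** both pins show through their holes in the top picture. The detected points match the expected pose to within about 4 pixels.
- **Robot clear:** the wrist force was back near zero with the gripper open and away from everything.

**Checks that disagreed or were not made:**
- **Seat height:** contact came 2.3 mm lower than I had estimated from the pictures. I put this down to camera and pose error, because the forces and pictures otherwise agree.
- **Flushness:** I judged it from the forces and one final picture, not by measuring each edge. A gap under about 2 mm would not show.
- **Misplaced number:** one move call went 1 mm the wrong way in free space and commanded a 2% gripper opening for one row. The grip held and nothing was touched.
- **Other items:** I did not check afterwards that the round-hole screen and the rest had not moved. The arm never went near them.

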